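Clamp a round bar with the turnbuckle jig

TASK

Take the round steel bar that lies to the right of the clamping jig and lay it along the two vee rests of the jig, between its two jaws, and let go of it. Then turn the hexagonal turnbuckle sleeve, its top going away from the vee rests, so that both jaws draw in together, until the sprung pad is pushed right home into its jaw and the sleeve comes up firm; let go and leave the bar held, and do not disturb the other bar, the spray can, the tin or the dropper bottle.

Things in the scene. Friction and masses are not known exactly. Their poses are not given: they have to be found in the camera images.
- jig: Fixed grey steel base plate 225 x 290 x 12 mm on the bench. Origin on the bench under the middle of the hexagonal sleeve; y runs along the sleeve, -x points from the sleeve to the vee rests, z up. At y +-98 mm stand steel posts (24 x 16 mm, top z 124 mm) holding the threaded rods; they move inward up to 13 mm. Below the sleeve, within y +-50 mm, is only the flat plate.
- sleeve_axis (a point): Middle of the sleeve on its axis: jig (0, 0, 110) mm, axes as the jig's. Plain steel hexagon 36 mm across flats, 96 mm long along y, a 16 mm threaded rod entering each end. Fingers closing square on two flats need the tool leaned from straight down about jig +y by the value of joint sleeve, plus or minus any multiple of 60 degrees (1.047 rad).
- sleeve (a joint): Turn of the sleeve about jig +y (rad), positive = its top moves to jig +x, away from the vees; draws each jaw in 3.5 mm per rad. Starts at 0 to 1.05. At 0 two flats face jig +x and -x, a corner uppermost. Friction 0.25 N m; stays where left. With the bar in place the jaws meet it at about 2.6, the pad is home at about 3.4 and the sleeve then turns no farther (thread stop 3.6).
- bar_seat (a point): Where the middle of the round bar belongs in the vees: jig (-130, 0, 45) mm, axes as the jig's, bar along y. Two 90-degree vee rests, 10 mm thick at y +-30 mm, 55 mm wide in x, about 45 mm high; between them (y +-25 mm) fingers have room down to z 12 mm. Faces of plain jaw and pad stand at y -54 and +54 mm at sleeve 0, 3.5 mm per rad nearer as it turns; jaws 36 mm wide, top z 65 mm.
- pad (a joint): How far the sprung round pad (diameter 24 mm, on the jaw at the jig's +y end, facing -y) is pressed into its jaw (m): 0 = standing 6 mm proud, 0.006 = fully home. Spring 3 N per mm with 3 N preload.
- jaw_plain: The plain jaw with its carriage and post, on the jig's -y side; slides along y. Origin is the jig's origin when the sleeve is at 0.
- round_bar: Loose round plain steel bar, diameter 25 mm, 90 mm long along its own y axis, lying on the bench to the right of the jig. Origin on its surface, 12.5 mm from the middle along -z of its own frame (it may have rolled).
- round_bar_mid (a point): Middle of the round bar, on its axis; axes as the bar's (y along it).
- hex_bar: Loose hexagonal brass bar, 25 x 85 x 22 mm, long axis y, origin centre of underside. Leave alone.
- can: Spray can, diameter 59 mm, 231 mm tall, standing; origin centre of underside. Leave alone.
- flux: Round flat tin, diameter 65 mm, 31 mm tall; origin centre of underside. Leave alone.
- bottle: Small brown dropper bottle, diameter 33 mm, 102 mm tall, standing on the bench close behind the sleeve (jig x 115 to 135 mm); origin centre of underside. Leave alone.
There are look-alikes about, which are no part of the job. Leave any blue, orange or turquoise look-alike of the round_bar alone.

How it is judged:
On the way, in this order (a step that is already met when the one before it is completed fails the run):
1. the round bar lies in the vee rests between the open jaws, let go (distance between round_bar_mid and bar_seat below 0.012 m and z of round_bar_mid in the frame of bar_seat below 0.004 m and angle between the y axis of round_bar and the y axis of jig, either way round below 0.08 rad and contact force between the fingers and round_bar below 0.2 N and value of joint pad below 0.001 m), for 0.2 s.
2. the sleeve has been turned until the pad is pressed home (value of joint pad above 0.0045 m), for 0.2 s.
At the end, for the whole second after the job is handed in: The sprung pad is pressed at least 4.5 mm of its 6 mm into its jaw, the plain jaw presses on the round bar with more than 6 N, and the bar lies at rest in the vees, its middle within 8 mm of the seat and its axis within 0.08 rad of the jig's y (value of joint pad above 0.0045 m and contact force between round_bar and jaw_plain above 6 N and distance between round_bar_mid and bar_seat below 0.008 m and angle between the y axis of round_bar and the y axis of jig, either way round below 0.08 rad and linear speed of round_bar below 0.01 m/s); the robot touches nothing.
It fails at once if the other bar, the can, the tin or the bottle is shifted more than 30 mm, or the can or bottle is tipped (distance of any of hex_bar, can, flux, bottle from where it was at the start of the episode above 0.03 m or angle between any of can, bottle's own z axis and vertical above 0.35 rad).
It also fails if it takes over 72 s, if anything falls off the work surface, if the arm or the gripper's body presses on something with over 40 N, if the wrist force passes 120 N, or if a joint passes its speed limit or range.

ROBOT

A 7-joint arm with a two-finger parallel gripper is mounted at the origin on a cart in front of the work surface, level with it; the furniture and walls round the work are solid. World frame = base frame: x ahead of the robot, y to its left, z up, the work surface at z = 0. Lengths are in m, angles in rad, forces in N, time in s.
With the tool pointing down it reaches from about 0.425 to 0.875 m from the base axis. Payload 4.7 kg.
Tool frame: the origin (TCP) lies between the finger pads; the fingertips stand 22 mm ahead of it and the grasp point (between the pads) lies 3 mm ahead of it; z points along the fingers, y is the line along which they close (so a half turn about z gives the same grasp; the last joint's range is limited). The gripper opens to 87 mm and grips with 3 to 60 N. Pads are 19 mm wide; open, the fingers measure 117 mm over their backs; the gripper's body (75 mm by 190 mm) begins 51 mm behind the grasp point.
Start: joints at [1.135, 0.321, -0.07, 1.45, 0.023, 1.371, -0.057], TCP at [0.283, -0.585, 0.245] pointing down, gripper open.
Joint ranges: [-2.86, 2.86], [-0.3, 2.09], [-1.38, 1.24], [0.06, 2.45], [-1.56, 4.7], [0.09, 2.05], [-2.69, 2.69]. Speed limits (rad/s): [2.57, 2.57, 3.14, 3.14, 3.14, 3.14, 3.14].

INTERFACE

Orientations are given as a rotation vector (axis times angle).
In Python, from bench import ctrl gives the robot as it stands. The module is installed in compiled form; this text tells all that it offers.
- The arm moves only by the tool send_rows, never from a script. Its argument "motion" is a list of rows, each an object with "claw": the opening, from -1 (shut) to 1 (fully open); "slide": the shift along the tool's x, y, z in mm, a list of three; "delta_rot": the turn, a rotation vector about the tool's x, y, z in rad, a list of three. In form: [{"claw": claw, "slide": [x, y, z], "delta_rot": [ax, ay, az]}, ...]. A call has 1 to 5 rows; each row is the pose to reach, as a shift and turn from the pose commanded when the call began, along the tool's axes at that moment; what a row does not reach only later rows make up. A row lasts 1/10 s, in which the tool goes at most 50 mm and 8.59 degrees, less where a joint would pass 70% of its speed; a pose out of reach is approached as far as the arm can. A call with a gripper value outside its range is refused whole. The fingers move at their own pace and stop on an object; "grip_force" is the grip in N (left out, the last holds). Time passes only in rows, so rows that repeat a pose let the fingers close. It gives the time, the measured TCP pose, the force, the opening and the grip force at its end, in the units of the state.
- ctrl.get_state(): the state, without advancing time (a new reading comes with each control period).
- ctrl.get_image(name): name is "scene" or "top"; returns a dict with "color" (384x512x3 uint8, blue, green, red), "fx", "fy", "cx", "cy" (pixels), "k1" (the pictures are not rectified: a ray, as slopes to the right and down, at radius r is drawn at 1 + k1 r^2 times it, then the intrinsics apply), "pose" (4x4, takes a point from camera to world coordinates). Camera axes: x right, y down, z forward; pixel columns grow to the right and rows downward; lengths in m; the calibration is good to about 2 mm. A picture is of the moment at which its call begins. There is no depth.
- ctrl.close_job(): hands the job in; it is judged then, once.
The state is a dict: "time": time; "joint_positions": joint angles; "qd": joint speeds; "joint_torque": joint torques, N m; "position": TCP position; "tool_rot": TCP orientation; "ft_force": force on the tool from outside, world axes, zero at the start; "torque": the same for the moment, N m; "grip_width": opening from 0.0 (shut) to 1.0 (fully open); "grip_force": force on a finger pad.
Only numpy, scipy, OpenCV 4.12 (cv2) and the standard library are available. Lean on these libraries where they do the work, as an engineer would, in place of code of your own. Each camera call takes 0.05 s, during which the arm holds its last target. There are 200 camera calls.

## Working session

There is one attempt and no reset: what is moved stays moved. The work goes in short steps, Python scripts to look and compute and a tool call to move; the robot and the scene stay as the last step left them, time stands still between calls to the robot, and variables do not carry over. Pictures are saved under pics/ and viewed, at most 14 in all, crops included, and the job is handed in when it is done.

Besides the shell and the picture viewer there is one more tool, called after ">>>" as name([rows], argument=value, ...), one row to a line, values as JSON. send_rows: Moves the arm, as the interface text tells. Its arguments: {"type":"object","properties":{"motion":{"type":"array","items":{"type":"object","properties":{"claw":{"type":"number"},"slide":{"type":"array","items":{"type":"number"}},"delta_rot":{"type":"array","items":{"type":"number"}}}}},"grip_force":{"type":"number"}},"required":["motion"]}

```bash
mkdir -p pics; cat > h.py <<'E'
import numpy as np, cv2, pickle
from scipy.spatial.transform import Rotation as R
from bench import ctrl
def grab(n,f):
    d=ctrl.get_image(n); cv2.imwrite(f'pics/{f}.png',d['color']); pickle.dump(d,open(f'pics/{f}.pkl','wb')); return d
def load(f): return pickle.load(open(f'pics/{f}.pkl','rb'))
def ray(d,u,v):
    K=np.array([[d['fx'],0,d['cx']],[0,d['fy'],d['cy']],[0,0,1]])
    p=cv2.undistortPoints(np.array([[[u,v]]],float),K,np.array([d['k1'],0,0,0.]))[0,0] 
    P=np.array(d['pose']); return P[:3,3],P[:3,:3]@np.array([p[0],p[1],1.])
def onz(d,u,v,z):
    o,r=ray(d,u,v); return o+r*(z-o[2])/r[2]
def proj(d,p):
    P=np.array(d['pose']); c=P[:3,:3].T@(np.asarray(p)-P[:3,3]); s=c[:2]/c[2]; s=s*(1+d['k1']*(s@s))
    return np.array([d['fx']*s[0]+d['cx'],d['fy']*s[1]+d['cy']])
def tri(d1,a,d2,b):
    o1,r1=ray(d1,*a);o2,r2=ray(d2,*b)
    A=np.stack([r1,-r2],1);t=np.linalg.lstsq(A,o2-o1,rcond=None)[0]
    p,q=o1+r1*t[0],o2+r2*t[1]; return (p+q)/2,np.linalg.norm(p-q)
E
python3 - <<'E'
from h import *
for n in('scene','top'):
    d=grab(n,n+'0'); print(n,d['fx'],d['k1'],np.round(d['pose'],3).tolist())
a=cv2.imread('pics/scene0.png');b=cv2.imread('pics/top0.png')
for n,i in(('s',a),('t',b)): cv2.imwrite(f'pics/{n}0b.png',cv2.resize(i,(800,600),interpolation=cv2.INTER_CUBIC))
print(ctrl.get_state())
E
```

```text
scene 375.4833679939887 -0.025979479151381123 [[-0.692, -0.345, 0.634, -0.126], [-0.722, 0.307, -0.621, 0.701], [0.019, -0.887, -0.461, 0.587], [0.0, 0.0, 0.0, 1.0]]
top 390.81565060579624 -0.13474022513281705 [[-0.017, -0.997, 0.07, 0.531], [-1.0, 0.016, -0.008, 0.036], [0.007, -0.07, -0.998, 0.975], [0.0, 0.0, 0.0, 1.0]]
{'time': 0.1, 'joint_positions': array([ 1.13511545,  0.32175017, -0.07006669,  1.45155381,  0.02260023,
        1.37081377, -0.05687665]), 'qd': array([ 0.00166384, -0.00032019,  0.0004353 , -0.00178942, -0.00164782,
       -0.00199424,  0.00019157]), 'joint_torque': array([ 1.20837849e-04, -4.92568481e+01, -4.05607726e-01, -3.13398385e+01,
       -6.40556845e-02,  3.95608367e-02,  8.01021133e-05]), 'position': array([ 0.28234559, -0.58496047,  0.24356947]), 'tool_rot': array([-3.06084301e+00, -7.00253677e-01,  7.60849755e-04]), 'ft_force': array([-0.05537154,  0.5928362 , -0.72256586]), 'torque': array([-0.01701511,  0.04360273, -0.00918536]), 'grip_force': 0.0, 'grip_width': 1.0003857266205523}
```

View pics/s0b.png

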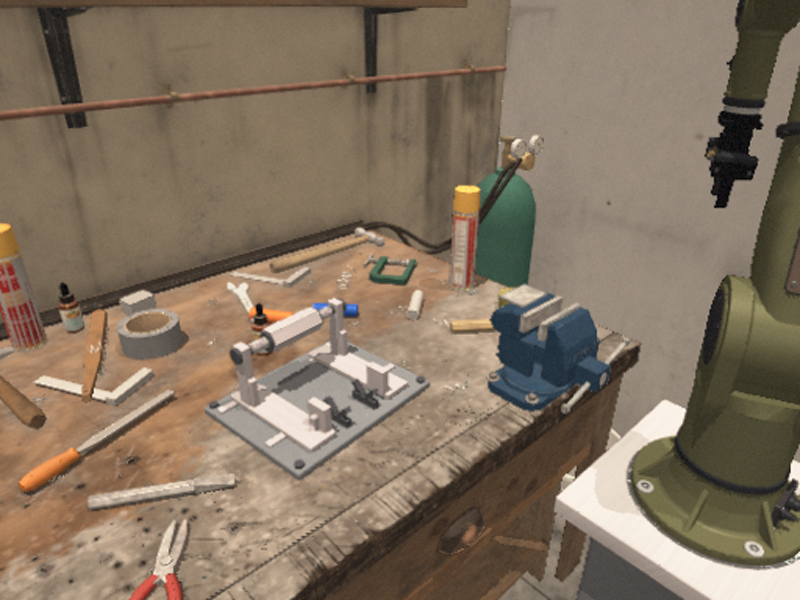

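View pics/t0b.png

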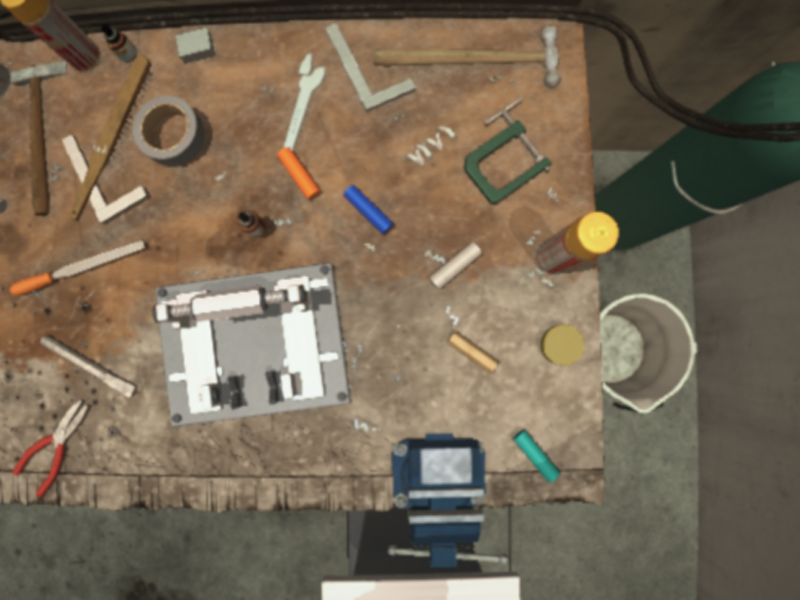

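Candidates for the round bar (top picture, 800 px scale): pale steel bar (456,265); blue (368,209), orange (298,172) and turquoise (537,456) look-alikes; brass hex bar (473,352). I choose the plain steel one at (456,265), right of the jig, and check it in one crop.

```bash
python3 - <<'E'
from h import *
b=cv2.imread('pics/top0.png')
c=b[140:290,90:330]; cv2.imwrite('pics/c1.png',cv2.resize(c,(800,500),interpolation=cv2.INTER_CUBIC))
d=load('top0')
hsv=cv2.cvtColor(b,cv2.COLOR_BGR2HSV)
r=b[145:195,265:320]; g=r.min(2); print(g[::3,::3])
m=((g>125)).astype(np.uint8)
n,l,s,_=cv2.connectedComponentsWithStats(m); k=1+np.argmax(s[1:,4]);print(s[1:])
cs=cv2.findContours((l==k).astype(np.uint8),0,1)[0][0]; q=cv2.minAreaRect(cs); print(q)
box=cv2.boxPoints(q)+[265,145]; w=np.array([onz(d,*p,0.0125) for p in box]); print(w, w.mean(0)); print([np.linalg.norm(w[i]-w[i-1]) for i in range(4)])
E
```

```text
[[ 80  91  80  75  82  77  77  75  70  72  82  72  68  69  69  73  74  75
   84]
 [ 77  80  81  71  76  75  75  73  72  74  77  74  68  70  72  78  83  79
   79]
 [ 75  82  78  70  75  74  76  69  65  66  70  76  75  76  85  85  76  74
   75]
 [ 76  77  72  78  80  72  68  66  66  66  69  72  81  87  77  77  75  74
   76]
 [ 80  79  81  87  84  76  70  67  65  68  72  86 152 168  75  74  70  76
   81]
 [ 80  83  90 127  82  87  80  73  82  74  99 157 190 194 127  75  80  82
   82]
 [ 79  86  99 127 109 126  92  78  71 115 168 191 184 154  85  76  79  87
   86]
 [ 86  86  86 100 114 159 178  72 131 173 198 179 139  71  78  76  78  94
   84]
 [ 85  83  89 100  92  89  90 143 179 198 171 128  83  82  79  78  78  88
   95]
 [ 85  88  79  94  86  91 152 183 195 164 114  71  80  86  81  84  93  95
  109]
 [ 87  88  84  81 106 160 185 188 160 101  84  85  76  75  92  99 101  99
  100]
 [ 96  95  92  88 164 197 184 143  92  93  96  89  84  92 106 102 108 110
  113]
 [ 95 109 108  98 121 183 140  78  90  96  99 101 109 112 114 110 115 118
  112]
 [ 99  98 101 101 103 111  81  91  96 102 105 108 116 107 111 123 123 123
  120]
 [100  94 100 103 106 103  97  97  96 108 111 112 115 110 114 116 125 119
  133]
 [100  97 104 102 108 105 109 105 102 115 116 117 130 131 122 123 134 129
  139]
 [ 97 102 108 106 109 114 112 114 113 120 120 120 126 129 114 109 119 129
  141]]
[[ 11  11  32  28 300]
 [  7  15   4   4   9]
 [ 12  18   8   5  25]
 [ 46  38   2   3   5]
 [ 46  40   9  10  55]
 [ 35  44   7   5  28]]
((26.505157470703125, 24.113399505615234), (8.173377990722656, 36.50775909423828), 50.52754211425781)
[[ 0.63162309 -0.02212128  0.0125    ]
 [ 0.68877372 -0.09381285  0.0125    ]
 [ 0.67270443 -0.10638262  0.0125    ]
 [ 0.6157277  -0.03466585  0.0125    ]] [ 0.65220724 -0.06424565  0.0125    ]
[np.float64(0.020249185175762255), np.float64(0.09168357152599749), np.float64(0.020401499345778038), np.float64(0.09159500170434377)]
```

View pics/c1.png

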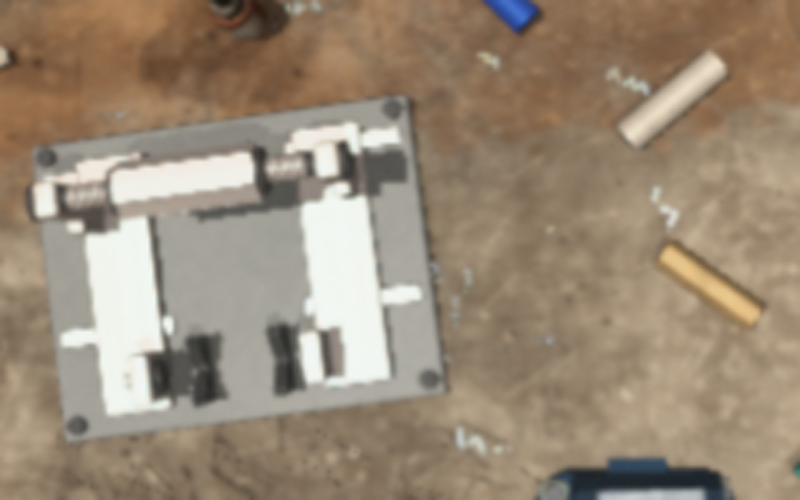

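```bash
python3 - <<'E'
from h import *
d=load('top0')
f=lambda p:(p[0]/3.3333+90,p[1]/3.3333+140)
B=np.array([onz(d,*f(p),0.014) for p in [(46,157),(393,107),(429,378),(78,425)]]);print('bolts',B.round(4).tolist())
C=np.array([onz(d,*f(p),0.012) for p in [(34,148),(408,96),(447,390),(67,440)]]);print('corners',C.round(4).tolist())
for Q in(B,C):
    yv=(Q[0]-Q[1]+Q[3]-Q[2]);xv=(Q[0]-Q[3]+Q[1]-Q[2]);print('yaw',np.degrees(np.arctan2(-yv[0],yv[1])),np.degrees(np.arctan2(xv[1],xv[0])),Q.mean(0),np.linalg.norm(yv)/2,np.linalg.norm(xv)/2)
for n,p,z in[('slvL',(110,190),.12),('slvR',(262,170),.12),('veeL',(204,370),.045),('veeR',(285,358),.045)]:print(n,onz(d,*f(p),z).round(4))
b=cv2.imread('pics/scene0.png')
c=b[180:310,120:290]; cv2.imwrite('pics/c2.png',cv2.resize(c,(784,600),interpolation=cv2.INTER_CUBIC))
E
```

```text
bolts [[0.6151, 0.4073, 0.014], [0.6478, 0.1434, 0.014], [0.4473, 0.119, 0.014], [0.4143, 0.3825, 0.014]]
corners [[0.6222, 0.4176, 0.012], [0.6561, 0.1324, 0.012], [0.4382, 0.106, 0.012], [0.4028, 0.3919, 0.012]]
yaw 7.11158021668849 6.99399350246834 [0.53112207 0.26306095 0.014     ] 0.2657701120697498 0.20214580033062854
yaw 6.911717790551853 6.7882872772572185 [0.52982776 0.26199304 0.012     ] 0.28767554584230437 0.22024830115989244
slvL [0.5829 0.3218 0.12  ]
slvR [0.5946 0.2189 0.12  ]
veeL [0.4573 0.278  0.045 ]
veeR [0.4654 0.2192 0.045 ]
```

View pics/c2.png

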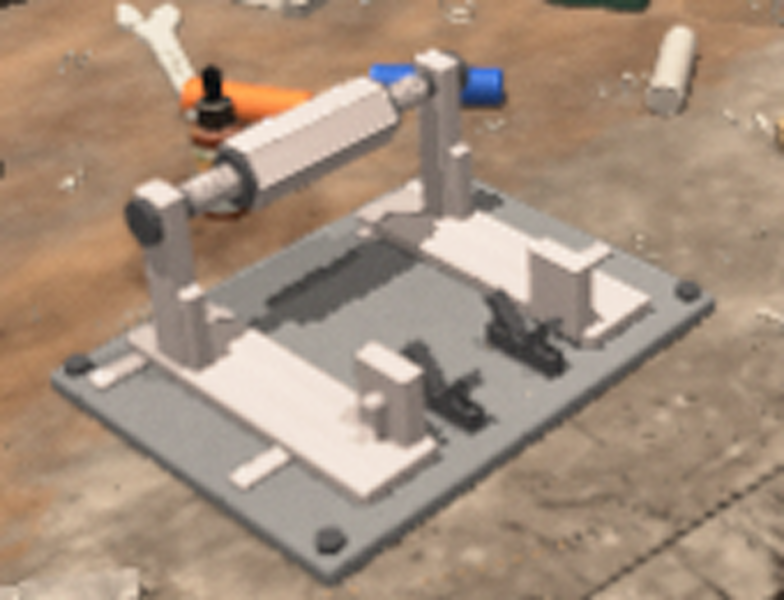

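```bash
cat >> h.py <<'E'
Y=np.radians(6.95); XJ=np.array([np.cos(Y),np.sin(Y),0]);YJ=np.array([-np.sin(Y),np.cos(Y),0]);ZJ=np.array([0,0,1.])
O=np.array([.5305,.2625,0])+.059*XJ
def J(x,y,z): return O+(x*XJ+y*YJ+z*ZJ)/1000
def sleeve_profile(d,f,w=30):
    A=J(0,0,110);v=np.array(d['pose'])[:3,3]-A; v-=YJ*(v@YJ); v/=np.linalg.norm(v); u=np.cross(YJ,v)
    al=np.arctan2(v@XJ,v@ZJ)
    g=cv2.cvtColor(d['color'],cv2.COLOR_BGR2GRAY).astype(np.float32)
    us=np.arange(-w,w+.5,1.);P=np.array([[proj(d,A+YJ*y/1000+u*s/1000+v*.014) for y in range(-38,39,2)] for s in us],np.float32)
    p=cv2.remap(g,P[...,0],P[...,1],cv2.INTER_LINEAR); return al,us,p
E
python3 - <<'E'
from h import *
for n in('top0','scene0'):
    d=load(n);al,us,p=sleeve_profile(d,n);print(n,'view lean deg',np.degrees(al));print([(int(a),int(b)) for a,b in zip(us,np.median(p,1))])
ims=[]
for n,cr in(('top0',(130,285,85,245)),('scene0',(180,310,120,290))):
    d=load(n);k=4;im=cv2.resize(d['color'],None,fx=k,fy=k,interpolation=cv2.INTER_CUBIC)
    def L(*pts):
        q=np.array([(proj(d,J(*p))+.5)*k for p in pts]).astype(np.int32);cv2.polylines(im,[q],False,(0,0,255),1)
    pl=[(53.5,145,12),(53.5,-145,12),(-171.5,-145,12),(-171.5,145,12)];L(*pl,pl[0]);L((0,-48,110),(0,48,110))
    for y in(25,35,-25,-35):L((-157.5,y,45),(-130,y,27.3),(-102.5,y,45))
    for s in(1,-1):L((-12,s*106,124),(12,s*106,124),(12,s*90,124),(-12,s*90,124),(-12,s*106,124))
    a,b,c,e=cr;ims.append(cv2.resize(im[a*k:b*k,c*k:e*k],(400,400)) if 0 else im[a*k:b*k,c*k:e*k])
cv2.imwrite('pics/o1.png',ims[0]);cv2.imwrite('pics/o2.png',ims[1])
h=min(i.shape[0] for i in ims);cv2.imwrite('pics/o.png',cv2.resize(np.hstack([i[:h] for i in ims]),(800,315)))
E
```

```text
top0 view lean deg -5.693409591122943
[(-30, 160), (-29, 158), (-28, 153), (-27, 147), (-26, 135), (-25, 129), (-24, 122), (-23, 116), (-22, 117), (-21, 118), (-20, 118), (-19, 131), (-18, 146), (-17, 152), (-16, 158), (-15, 159), (-14, 159), (-13, 159), (-12, 159), (-11, 159), (-10, 160), (-9, 166), (-8, 177), (-7, 195), (-6, 213), (-5, 229), (-4, 235), (-3, 238), (-2, 239), (-1, 239), (0, 239), (1, 239), (2, 239), (3, 238), (4, 238), (5, 238), (6, 237), (7, 237), (8, 236), (9, 235), (10, 235), (11, 233), (12, 228), (13, 217), (14, 193), (15, 171), (16, 150), (17, 136), (18, 129), (19, 127), (20, 128), (21, 131), (22, 133), (23, 135), (24, 136), (25, 137), (26, 137), (27, 137), (28, 137), (29, 137), (30, 138)]
scene0 view lean deg -54.03375744331569
[(-30, 146), (-29, 148), (-28, 148), (-27, 148), (-26, 149), (-25, 149), (-24, 149), (-23, 149), (-22, 150), (-21, 148), (-20, 140), (-19, 129), (-18, 118), (-17, 110), (-16, 105), (-15, 102), (-14, 101), (-13, 102), (-12, 107), (-11, 125), (-10, 153), (-9, 179), (-8, 192), (-7, 197), (-6, 198), (-5, 197), (-4, 197), (-3, 197), (-2, 197), (-1, 197), (0, 197), (1, 197), (2, 197), (3, 197), (4, 197), (5, 196), (6, 195), (7, 194), (8, 194), (9, 198), (10, 208), (11, 221), (12, 228), (13, 231), (14, 232), (15, 232), (16, 231), (17, 231), (18, 231), (19, 227), (20, 215), (21, 197), (22, 179), (23, 164), (24, 157), (25, 152), (26, 148), (27, 146), (28, 144), (29, 145), (30, 147)]
```

View pics/o1.png

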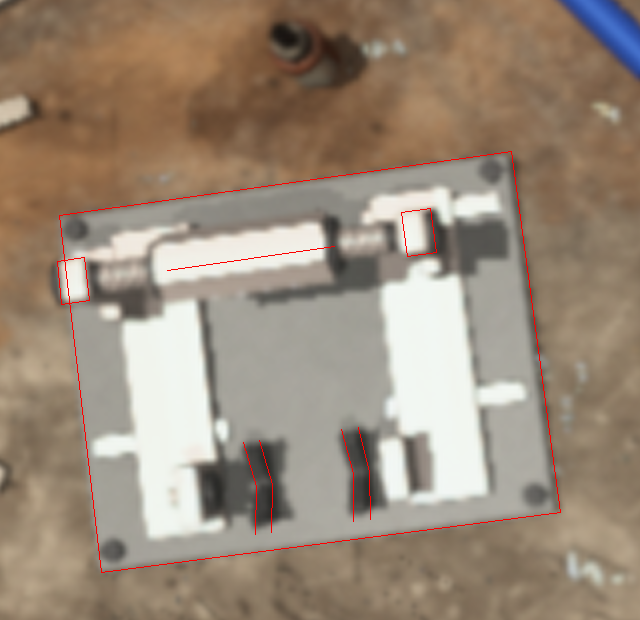

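View pics/o2.png

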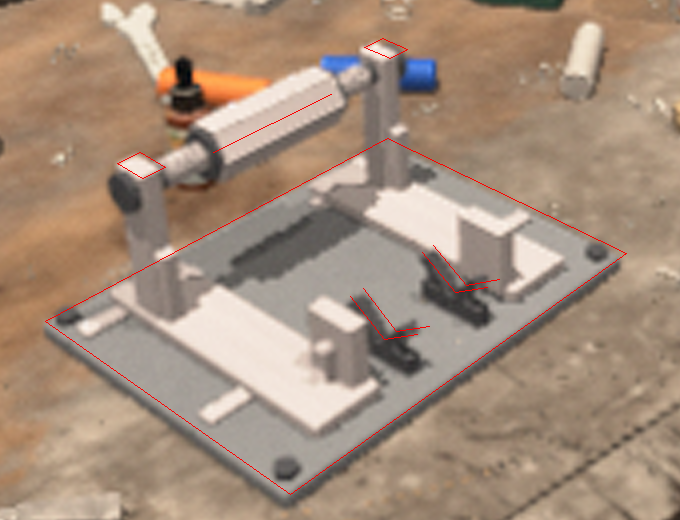

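The crop confirms the bar: plain pale steel cylinder at crop (672,99), away from blue and brass ones. The overlays match the jig within about 2 mm. The sleeve has one flat almost exactly on top, so joint ≈ 0.54.

```bash
cat >> h.py <<'E'
def tool(yhead,lean=0):
    a=np.radians(yhead); y=np.array([np.cos(a),np.sin(a),0]); z=np.array([0,0,-1.]); x=np.cross(y,z)
    M=np.stack([x,y,z],1); return M@R.from_euler('x',lean,degrees=True).as_matrix()
def to(p,M):
    s=ctrl.get_state(); C=R.from_rotvec(s['tool_rot']).as_matrix()
    print('t',s['time'],'pos',s['position'].round(4),'q',s['joint_positions'].round(2),'F',s['ft_force'].round(1),'w',round(s['grip_width'],3))
    print('slide',(C.T@(np.asarray(p)-s['position'])*1000).round(1),'rot',R.from_matrix(C.T@M).as_rotvec().round(4))
E
python3 - <<'E'
from h import *
to([.652,-.065,.35],tool(38.6)); to([.652,-.065,.10],tool(38.6))
d=load('top0'); print('can',onz(d,560/1.5625,258/1.5625,0),'tip bottle',onz(d,245/1.5625,218/1.5625,.1))
E
```

```text
t 0.1 pos [ 0.2823 -0.585   0.2436] q [ 1.14  0.32 -0.07  1.45  0.02  1.37 -0.06] F [-0.1  0.6 -0.7] w 1.0
slide [ 559.  -307.7 -106. ] rot [-1.3000e-03 -1.5000e-03 -1.7947e+00]
t 0.1 pos [ 0.2823 -0.585   0.2436] q [ 1.14  0.32 -0.07  1.45  0.02  1.37 -0.06] F [-0.1  0.6 -0.7] w 1.0
slide [ 559.  -307.3  144. ] rot [-1.3000e-03 -1.5000e-03 -1.7947e+00]
can [ 0.66161886 -0.2367087   0.        ] tip bottle [0.71459233 0.25085414 0.1       ]
```

>>> send_rows([
  {"claw": 1, "slide": [0, 0, -50], "delta_rot": [0, 0, 0]},
  {"claw": 1, "slide": [0, 0, -100], "delta_rot": [0, 0, 0]},
  {"claw": 1, "slide": [0, 0, -110], "delta_rot": [0, 0, 0]},
], grip_force=25)

```text
time: 0.4
position: [0.2834, -0.5869, 0.3613]
tool_rot: [3.053, 0.698, 0.004]
ft_force: [1.0, -0.3, 0.0]
grip_width: 1.001
grip_force: 0.0
```

```bash
python3 - <<'E'
from h import *
to([.652,-.065,.34],tool(38.6))
E
```

```text
t 0.4 pos [ 0.2834 -0.5869  0.3613] q [ 1.13  0.29 -0.07  1.26  0.02  1.58 -0.05] F [ 1.  -0.3  0. ] w 1.001
slide [ 558.8 -310.    18.4] rot [ 0.0073  0.0085 -1.7947]
```

>>> send_rows([
  {"claw": 1, "slide": [279, -155, 10], "delta_rot": [0, 0, -0.73]},
  {"claw": 1, "slide": [279, -155, 10], "delta_rot": [0, 0, -0.73]},
  {"claw": 1, "slide": [279, -155, 10], "delta_rot": [0, 0, -0.73]},
  {"claw": 1, "slide": [279, -155, 10], "delta_rot": [0, 0, -0.73]},
  {"claw": 1, "slide": [279, -155, 10], "delta_rot": [0, 0, -0.73]},
])

```text
time: 0.9
position: [0.4272, -0.3792, 0.3462]
tool_rot: [-2.605, -1.755, 0.001]
ft_force: [1.6, -0.2, -0.0]
grip_width: 0.996
grip_force: 0.0
```

```bash
python3 - <<'E'
from h import *
to([.652,-.065,.34],tool(38.6))
E
```

```text
t 0.9 pos [ 0.4272 -0.3792  0.3462] q [ 0.94  0.14 -0.29  1.48  0.04  1.53  0.26] F [ 1.6 -0.2 -0. ] w 0.996
slide [375.6  90.2   6.1] rot [-5.0000e-04 -2.0000e-04 -1.0591e+00]
```

>>> send_rows([
  {"claw": 1, "slide": [225, 54, 4], "delta_rot": [0, 0, -0.7]},
  {"claw": 1, "slide": [225, 54, 4], "delta_rot": [0, 0, -0.7]},
  {"claw": 1, "slide": [225, 54, 4], "delta_rot": [0, 0, -0.7]},
  {"claw": 1, "slide": [225, 54, 4], "delta_rot": [0, 0, -0.7]},
  {"claw": 1, "slide": [225, 54, 4], "delta_rot": [0, 0, -0.7]},
])

```text
time: 1.4
position: [0.5639, -0.189, 0.3422]
tool_rot: [-1.84, -2.545, -0.003]
ft_force: [0.5, -0.6, -0.5]
grip_width: 1.002
grip_force: 0.0
```

```bash
python3 - <<'E'
from h import *
to([.652,-.065,.3],tool(38.6))
E
```

```text
t 1.4 pos [ 0.5639 -0.189   0.3422] q [ 0.7   0.21 -0.5   1.42  0.1   1.54  0.52] F [ 0.5 -0.6 -0.5] w 1.002
slide [ 90.  122.5  42.5] rot [ 0.0011 -0.0015 -0.3546]
```

>>> send_rows([
  {"claw": 1, "slide": [90, 122, 20], "delta_rot": [0, 0, -0.355]},
  {"claw": 1, "slide": [90, 122, 42], "delta_rot": [0, 0, -0.355]},
  {"claw": 1, "slide": [90, 122, 42], "delta_rot": [0, 0, -0.355]},
  {"claw": 1, "slide": [90, 122, 42], "delta_rot": [0, 0, -0.355]},
  {"claw": 1, "slide": [90, 122, 42], "delta_rot": [0, 0, -0.355]},
])

```text
time: 1.9
position: [0.651, -0.0683, 0.2988]
tool_rot: [-1.369, -2.824, -0.0]
ft_force: [-0.1, -0.8, -0.2]
grip_width: 1.002
grip_force: 0.0
```

```bash
python3 - <<'E'
from h import *
to([.6515,-.065,.026],tool(38.6))
E
```

```text
t 1.9 pos [ 0.651  -0.0683  0.2988] q [ 0.51  0.37 -0.6   1.33  0.21  1.5   0.59] F [-0.1 -0.8 -0.2] w 1.002
slide [  1.4   2.8 272.8] rot [-0.0014 -0.0031 -0.0057]
```

>>> send_rows([
  {"claw": 1, "slide": [1, 3, 50], "delta_rot": [0, 0, -0.006]},
  {"claw": 1, "slide": [1, 3, 100], "delta_rot": [0, 0, -0.006]},
  {"claw": 1, "slide": [1, 3, 150], "delta_rot": [0, 0, -0.006]},
  {"claw": 1, "slide": [1, 3, 200], "delta_rot": [0, 0, -0.006]},
  {"claw": 1, "slide": [1, 3, 220], "delta_rot": [0, 0, -0.006]},
])

```text
time: 2.4
position: [0.6488, -0.0718, 0.0756]
tool_rot: [-1.37, -2.82, 0.007]
ft_force: [-1.0, -0.3, 0.5]
grip_width: 0.998
grip_force: 0.0
```

```bash
python3 - <<'E'
from h import *
to([.6515,-.065,.026],tool(38.6))
E
```

```text
t 2.4 pos [ 0.6488 -0.0718  0.0756] q [ 0.5   0.52 -0.56  1.6   0.3   1.11  0.53] F [-1.  -0.3  0.5] w 0.998
slide [ 3.5  6.6 49.5] rot [-0.007  -0.0037 -0.0077]
```

>>> send_rows([
  {"claw": 1, "slide": [0, 0, 20], "delta_rot": [0, 0, 0]},
  {"claw": 1, "slide": [0, 0, 20], "delta_rot": [0, 0, 0]},
  {"claw": 1, "slide": [0, 0, 20], "delta_rot": [0, 0, 0]},
])

```text
time: 2.7
position: [0.6528, -0.0703, 0.0615]
tool_rot: [1.371, 2.826, -0.002]
ft_force: [-0.6, 1.1, 0.0]
grip_width: 1.001
grip_force: 0.0
```

```bash
python3 - <<'E'
from h import *
to([.6515,-.065,.026],tool(38.6))
E
```

```text
t 2.7 pos [ 0.6528 -0.0703  0.0615] q [ 0.49  0.54 -0.55  1.61  0.31  1.08  0.52] F [-0.6  1.1  0. ] w 1.001
slide [ 5.   2.3 35.5] rot [-0.0005  0.0012 -0.0062]
```

>>> send_rows([
  {"claw": 1, "slide": [5, 2, 18], "delta_rot": [0, 0, -0.006]},
  {"claw": 1, "slide": [5, 2, 35], "delta_rot": [0, 0, -0.006]},
  {"claw": 1, "slide": [5, 2, 35], "delta_rot": [0, 0, -0.006]},
  {"claw": 1, "slide": [5, 2, 35], "delta_rot": [0, 0, -0.006]},
])

```text
time: 3.1
position: [0.6514, -0.0637, 0.026]
tool_rot: [1.36, 2.832, -0.001]
ft_force: [0.8, -0.3, -0.2]
grip_width: 0.999
grip_force: 0.0
```

```bash
python3 - <<'E'
from h import *
to([.6515,-.065,.026],tool(38.6))
d=grab('top','top1');cv2.imwrite('pics/c3.png',cv2.resize(d['color'][130:210,230:340],(770,560),interpolation=cv2.INTER_CUBIC))
to([.6515,-.065,.026],tool(38.6))
E
```

```text
t 3.1 pos [ 0.6514 -0.0637  0.026 ] q [ 0.47  0.58 -0.54  1.64  0.34  1.03  0.5 ] F [ 0.8 -0.3 -0.2] w 0.999
slide [-1.1 -0.7  0. ] rot [-0.0003  0.0004  0.0017]
t 3.15 pos [ 0.6518 -0.0635  0.0265] q [ 0.47  0.57 -0.54  1.64  0.34  1.02  0.5 ] F [ 0.1 -1.7 -0.2] w 0.996
slide [-1.  -1.2  0.5] rot [0.0005 0.001  0.0018]
```

View pics/c3.png

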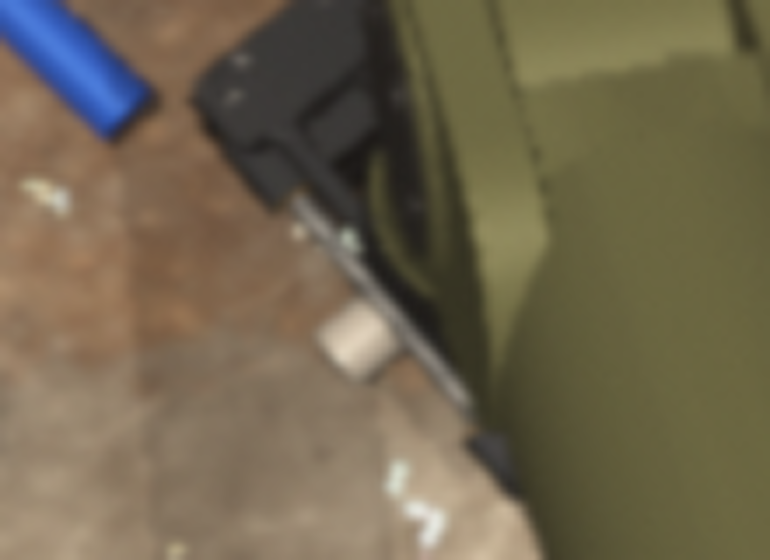

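The hand straddles the bar, whose end shows at crop (358,345), and the blue look-alike is well clear. Closing.

>>> send_rows([
  {"claw": -1, "slide": [0, 0, 0], "delta_rot": [0, 0, 0]},
  {"claw": -1, "slide": [0, 0, 0], "delta_rot": [0, 0, 0]},
  {"claw": -1, "slide": [0, 0, 0], "delta_rot": [0, 0, 0]},
  {"claw": -1, "slide": [0, 0, 0], "delta_rot": [0, 0, 0]},
  {"claw": -1, "slide": [0, 0, 0], "delta_rot": [0, 0, 0]},
], grip_force=30)

```text
time: 3.65
position: [0.6513, -0.063, 0.0258]
tool_rot: [1.359, 2.832, -0.0]
ft_force: [0.3, -0.3, 0.1]
grip_width: 0.629
grip_force: 0.0
```

>>> send_rows([
  {"claw": -1, "slide": [0, 0, 0], "delta_rot": [0, 0, 0]},
  {"claw": -1, "slide": [0, 0, 0], "delta_rot": [0, 0, 0]},
  {"claw": -1, "slide": [0, 0, 0], "delta_rot": [0, 0, 0]},
  {"claw": -1, "slide": [0, 0, 0], "delta_rot": [0, 0, 0]},
  {"claw": -1, "slide": [0, 0, 0], "delta_rot": [0, 0, 0]},
])

```text
time: 4.15
position: [0.6514, -0.0629, 0.0257]
tool_rot: [1.359, 2.832, 0.0]
ft_force: [-0.0, 0.8, -0.6]
grip_width: 0.276
grip_force: 30.0
```

>>> send_rows([
  {"claw": -1, "slide": [0, 0, -20], "delta_rot": [0, 0, 0]},
  {"claw": -1, "slide": [0, 0, -70], "delta_rot": [0, 0, 0]},
  {"claw": -1, "slide": [0, 0, -120], "delta_rot": [0, 0, 0]},
  {"claw": -1, "slide": [0, 0, -170], "delta_rot": [0, 0, 0]},
  {"claw": -1, "slide": [0, 0, -200], "delta_rot": [0, 0, 0]},
])

```text
time: 4.65
position: [0.652, -0.0628, 0.2294]
tool_rot: [1.357, 2.829, 0.002]
ft_force: [0.7, 0.2, -4.5]
grip_width: 0.279
grip_force: 30.0
```

```bash
python3 - <<'E'
from h import *
to(J(-129,1.5,225),tool(6.95)); print(J(-129,1.5,60))
E
```

```text
t 4.65 pos [ 0.652  -0.0628  0.2294] q [ 0.51  0.4  -0.6   1.44  0.23  1.37  0.58] F [ 0.7  0.2 -4.5] w 0.279
slide [367.9  50.1   3.6] rot [0.0031 0.002  0.5549]
[0.46083285 0.25551876 0.06      ]
```

>>> send_rows([
  {"claw": -1, "slide": [45, 6, 0], "delta_rot": [0, 0, 0.07]},
  {"claw": -1, "slide": [92, 12, 0], "delta_rot": [0, 0, 0.14]},
  {"claw": -1, "slide": [138, 19, 0], "delta_rot": [0, 0, 0.21]},
  {"claw": -1, "slide": [184, 25, 0], "delta_rot": [0, 0, 0.28]},
  {"claw": -1, "slide": [230, 31, 0], "delta_rot": [0, 0, 0.35]},
])

```text
time: 5.15
position: [0.5295, 0.137, 0.2247]
tool_rot: [-1.835, -2.549, 0.003]
ft_force: [1.1, 1.8, -4.0]
grip_width: 0.277
grip_force: 30.0
```

```bash
python3 - <<'E'
from h import *
to(J(-129,1.5,225),tool(6.95))
E
```

```text
t 5.15 pos [0.5295 0.137  0.2247] q [ 0.32  0.17 -0.69  1.72  0.11  1.3  -0.07] F [ 1.1  1.8 -4. ] w 0.277
slide [134.2 -27.5  -0.3] rot [-0.0019  0.0003  0.2018]
```

>>> send_rows([
  {"claw": -1, "slide": [47, -9, 0], "delta_rot": [0, 0, 0.07]},
  {"claw": -1, "slide": [94, -18, 0], "delta_rot": [0, 0, 0.14]},
  {"claw": -1, "slide": [134, -27, 0], "delta_rot": [0, 0, 0.2]},
  {"claw": -1, "slide": [134, -27, 0], "delta_rot": [0, 0, 0.2]},
  {"claw": -1, "slide": [134, -27, 0], "delta_rot": [0, 0, 0.2]},
])

```text
time: 5.65
position: [0.4617, 0.2548, 0.225]
tool_rot: [2.072, 2.361, -0.003]
ft_force: [0.5, -1.3, -4.4]
grip_width: 0.28
grip_force: 30.0
```

```bash
python3 - <<'E'
from h import *
d=grab('scene','s2')
to(J(-129,1.5,120),tool(6.95))
cv2.imwrite('pics/c4.png',cv2.resize(d['color'][130:290,130:300],(765,600),interpolation=cv2.INTER_CUBIC))
E
```

```text
t 5.7 pos [0.4628 0.2533 0.225 ] q [ 0.17  0.13 -0.77  1.76  0.09  1.29 -0.5 ] F [-0.3 -0.8 -4.1] w 0.279
slide [  2.7  -1.5 105. ] rot [-0.001   0.0016  0.0054]
```

View pics/c4.png

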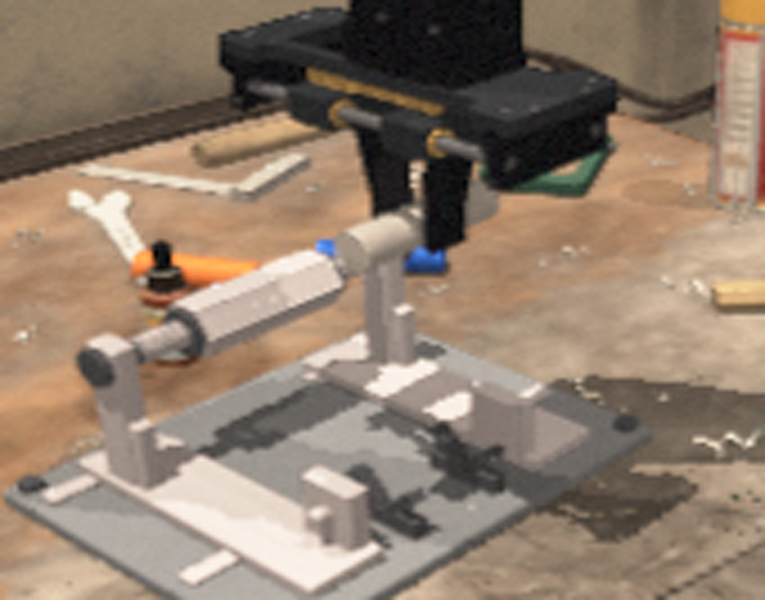

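The bar hangs level in the hand, ends near crop (350,250) and (485,200), with jig and sleeve undisturbed. I check its offset along the fingers, then lower it.

```bash
python3 - <<'E'
from h import *
d=load('s2');s=ctrl.get_state();M=R.from_rotvec(s['tool_rot']).as_matrix();p=s['position']
for o in(-45,45):
    for off in(0,-1.5,-5):
        q=proj(d,p+M@np.array([o+off,0,13.5])/1000);print(o,off,((q-[130,130]+.5)*[4.5,3.75]).round(1))
for o in np.arange(0,180,180): pass
E
```

```text
-45 0 [484.4 198. ]
-45 -1.5 [486.4 197.2]
-45 -5 [491.1 195.3]
45 0 [354.1 250.9]
45 -1.5 [356.5 249.9]
45 -5 [361.9 247.7]
```

>>> send_rows([
  {"claw": -1, "slide": [2, -1, 50], "delta_rot": [0, 0, 0.005]},
  {"claw": -1, "slide": [2, -1, 95], "delta_rot": [0, 0, 0.005]},
  {"claw": -1, "slide": [2, -1, 105], "delta_rot": [0, 0, 0.005]},
  {"claw": -1, "slide": [2, -1, 105], "delta_rot": [0, 0, 0.005]},
  {"claw": -1, "slide": [2, -1, 105], "delta_rot": [0, 0, 0.005]},
])

```text
time: 6.2
position: [0.4634, 0.2561, 0.1225]
tool_rot: [2.084, 2.35, 0.004]
ft_force: [0.6, -0.2, -3.7]
grip_width: 0.277
grip_force: 30.0
```

```bash
python3 - <<'E'
from h import *
to(J(-129,1.5,61),tool(6.95))
E
```

```text
t 6.2 pos [0.4634 0.2561 0.1225] q [ 0.13  0.24 -0.76  1.88  0.18  1.1  -0.58] F [ 0.6 -0.2 -3.7] w 0.277
slide [-0.3 -2.8 61.4] rot [ 0.0024 -0.001  -0.0015]
```

>>> send_rows([
  {"claw": -1, "slide": [0, -2, 30], "delta_rot": [0, 0, 0]},
  {"claw": -1, "slide": [0, -2, 55], "delta_rot": [0, 0, 0]},
  {"claw": -1, "slide": [0, -2, 55], "delta_rot": [0, 0, 0]},
  {"claw": -1, "slide": [0, -2, 55], "delta_rot": [0, 0, 0]},
])

```text
time: 6.6
position: [0.4613, 0.2563, 0.0677]
tool_rot: [2.083, 2.35, 0.004]
ft_force: [-0.9, 0.5, -3.6]
grip_width: 0.279
grip_force: 30.0
```

```bash
python3 - <<'E'
from h import *
to(J(-129,1,60),tool(6.95))
E
```

```text
t 6.6 pos [0.4613 0.2563 0.0677] q [ 0.1   0.31 -0.74  1.93  0.25  0.99 -0.63] F [-0.9  0.5 -3.6] w 0.279
slide [-1.3 -0.5  7.7] rot [ 0.0026 -0.0008 -0.0007]
```

>>> send_rows([
  {"claw": -1, "slide": [-1, 0, 4], "delta_rot": [0, 0, 0]},
  {"claw": -1, "slide": [-1, 0, 6], "delta_rot": [0, 0, 0]},
  {"claw": -1, "slide": [-1, 0, 8], "delta_rot": [0, 0, 0]},
  {"claw": -1, "slide": [-1, 0, 8], "delta_rot": [0, 0, 0]},
])

```text
time: 7.0
position: [0.4612, 0.255, 0.0586]
tool_rot: [2.082, 2.35, 0.004]
ft_force: [1.8, -0.6, 0.4]
grip_width: 0.279
grip_force: 30.0
```

```bash
python3 - <<'E'
from h import *
to(J(-129,1,58.5),tool(6.95))
E
```

```text
t 7.0 pos [0.4612 0.255  0.0586] q [ 0.09  0.32 -0.73  1.94  0.26  0.98 -0.64] F [ 1.8 -0.6  0.4] w 0.279
slide [ 0.1 -0.3  0.1] rot [ 0.0027 -0.0004 -0.0005]
```

>>> send_rows([
  {"claw": 0.3, "slide": [0, 0, 0], "delta_rot": [0, 0, 0]},
  {"claw": 0.3, "slide": [0, 0, 0], "delta_rot": [0, 0, 0]},
  {"claw": 0.3, "slide": [0, 0, 0], "delta_rot": [0, 0, 0]},
  {"claw": 0.3, "slide": [0, 0, 0], "delta_rot": [0, 0, 0]},
  {"claw": 0.3, "slide": [0, 0, 0], "delta_rot": [0, 0, 0]},
])

```text
time: 7.5
position: [0.4598, 0.2548, 0.0577]
tool_rot: [-2.083, -2.352, 0.0]
ft_force: [-0.7, 0.2, -0.0]
grip_width: 0.61
grip_force: 0.0
```

>>> send_rows([
  {"claw": 0.3, "slide": [0, 0, -20], "delta_rot": [0, 0, 0]},
  {"claw": 0.3, "slide": [0, 0, -60], "delta_rot": [0, 0, 0]},
  {"claw": 0.5, "slide": [0, 0, -110], "delta_rot": [0, 0, 0]},
  {"claw": 1, "slide": [0, 0, -160], "delta_rot": [0, 0, 0]},
  {"claw": 1, "slide": [0, 0, -190], "delta_rot": [0, 0, 0]},
])

```text
time: 8.0
position: [0.4607, 0.2557, 0.2518]
tool_rot: [2.081, 2.35, 0.007]
ft_force: [0.4, 0.4, -0.8]
grip_width: 0.84
grip_force: 0.0
```

```bash
python3 - <<'E'
from h import *
d=grab('scene','s3');cv2.imwrite('pics/c5.png',cv2.resize(d['color'][180:310,120:290],(784,600),interpolation=cv2.INTER_CUBIC))
to(J(-10,0,225),tool(6.95,-29))
print([((proj(d,J(-130,y,45))-[120,180]+.5)*[4.61,4.61]).round(0) for y in(-45,45)])
E
```

```text
t 8.05 pos [0.4625 0.2567 0.2557] q [ 0.18  0.1  -0.78  1.72  0.08  1.34 -0.49] F [1.9 1.8 2.9] w 0.883
slide [ -2.6 116.9  31.9] rot [-0.4956 -0.0021 -0.0005]
[array([550., 294.]), array([428., 373.])]
```

View pics/c5.png

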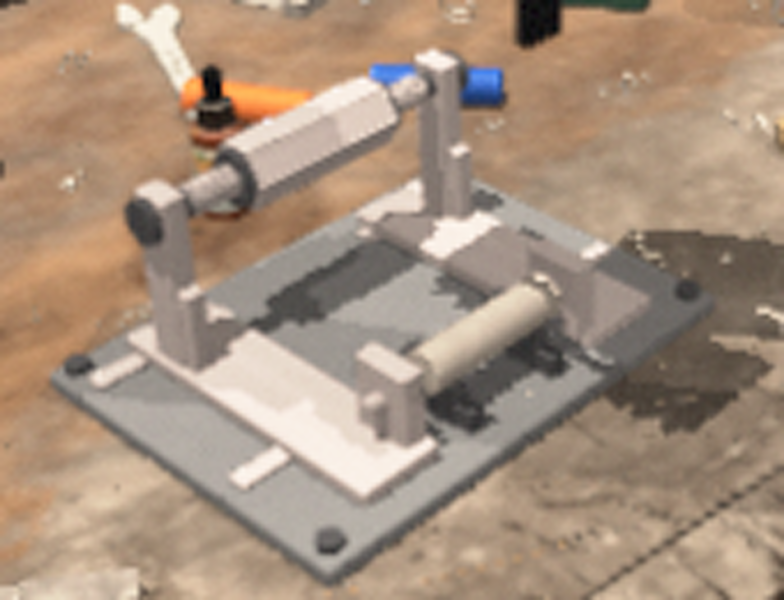

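The bar lies in the vees, ends at crop (428,373) and (548,295), exactly where predicted. Next the sleeve, approached leaned −29°.

```bash
python3 - <<'E'
from h import *
to(J(1-48.5,0,110+87.5),tool(6.95,-29))
E
```

```text
t 8.05 pos [0.4625 0.2567 0.2557] q [ 0.18  0.1  -0.78  1.72  0.08  1.34 -0.49] F [1.9 1.8 2.9] w 0.883
slide [-2.6 79.1 59. ] rot [-0.4956 -0.0021 -0.0005]
```

>>> send_rows([
  {"claw": 1, "slide": [-2, 20, 5], "delta_rot": [-0.14, 0, 0]},
  {"claw": 1, "slide": [-2, 40, 15], "delta_rot": [-0.28, 0, 0]},
  {"claw": 1, "slide": [-2, 60, 30], "delta_rot": [-0.42, 0, 0]},
  {"claw": 1, "slide": [-2, 79, 45], "delta_rot": [-0.5, 0, 0]},
  {"claw": 1, "slide": [-2, 79, 59], "delta_rot": [-0.5, 0, 0]},
])

```text
time: 8.55
position: [0.5375, 0.2617, 0.1869]
tool_rot: [1.829, 2.068, 0.527]
ft_force: [-1.4, -0.4, -0.7]
grip_width: 1.001
grip_force: 0.0
```

>>> send_rows([
  {"claw": 1, "slide": [0, 0, 0], "delta_rot": [0, 0, 0]},
  {"claw": 1, "slide": [0, 0, 0], "delta_rot": [0, 0, 0]},
])

```text
time: 8.75
position: [0.5385, 0.2624, 0.1888]
tool_rot: [1.832, 2.068, 0.528]
ft_force: [0.1, 0.3, 0.7]
grip_width: 0.997
grip_force: 0.0
```

```bash
python3 - <<'E'
from h import *
to(J(1,0,110),tool(6.95,-29))
E
```

```text
t 8.75 pos [0.5385 0.2624 0.1888] q [ 0.2  -0.02 -0.81  2.03  0.34  0.7  -0.72] F [0.1 0.3 0.7] w 0.997
slide [ 1.1  8.  94.1] rot [-0.0067 -0.0001 -0.0001]
```

>>> send_rows([
  {"claw": 1, "slide": [1, 8, 10], "delta_rot": [-0.006, 0, 0]},
  {"claw": 1, "slide": [1, 8, 40], "delta_rot": [-0.006, 0, 0]},
  {"claw": 1, "slide": [1, 8, 75], "delta_rot": [-0.006, 0, 0]},
  {"claw": 1, "slide": [1, 8, 94], "delta_rot": [-0.006, 0, 0]},
  {"claw": 1, "slide": [1, 8, 94], "delta_rot": [-0.006, 0, 0]},
])

```text
time: 9.25
position: [0.5903, 0.2686, 0.1078]
tool_rot: [1.832, 2.065, 0.529]
ft_force: [-1.1, -0.2, -0.3]
grip_width: 1.0
grip_force: 0.0
```

>>> send_rows([
  {"claw": 1, "slide": [0, 0, 0], "delta_rot": [0, 0, 0]},
  {"claw": 1, "slide": [0, 0, 0], "delta_rot": [0, 0, 0]},
])

```text
time: 9.45
position: [0.5908, 0.2704, 0.1121]
tool_rot: [1.826, 2.063, 0.537]
ft_force: [0.5, 0.3, -0.3]
grip_width: 0.998
grip_force: 0.0
```

```bash
python3 - <<'E'
from h import *
to(J(1,0,110),tool(6.95,-29))
E
```

```text
t 9.45 pos [0.5908 0.2704 0.1121] q [ 0.12  0.23 -0.77  2.01  0.71  0.61 -0.99] F [ 0.5  0.3 -0.3] w 0.998
slide [-0.6 -1.7  1.5] rot [ 0.0026 -0.0006 -0.0001]
```

>>> send_rows([
  {"claw": -1, "slide": [0, -1, 1], "delta_rot": [0, 0, 0]},
  {"claw": -1, "slide": [0, -1, 1], "delta_rot": [0, 0, 0]},
  {"claw": -1, "slide": [0, -1, 1], "delta_rot": [0, 0, 0]},
  {"claw": -1, "slide": [0, -1, 1], "delta_rot": [0, 0, 0]},
  {"claw": -1, "slide": [0, -1, 1], "delta_rot": [0, 0, 0]},
], grip_force=40)

```text
time: 9.95
position: [0.5898, 0.2694, 0.1088]
tool_rot: [1.828, 2.064, 0.534]
ft_force: [0.9, -0.0, 0.4]
grip_width: 0.629
grip_force: 0.0
```

>>> send_rows([
  {"claw": -1, "slide": [0, 0, 0], "delta_rot": [0, 0, 0]},
  {"claw": -1, "slide": [0, 0, 0], "delta_rot": [0, 0, 0]},
  {"claw": -1, "slide": [0, 0, 0], "delta_rot": [0, 0, 0]},
  {"claw": -1, "slide": [0, 0, 0], "delta_rot": [0, 0, 0]},
  {"claw": -1, "slide": [0, 0, 0], "delta_rot": [0, 0, 0]},
])

```text
time: 10.45
position: [0.5911, 0.2696, 0.1095]
tool_rot: [1.827, 2.063, 0.536]
ft_force: [5.2, 1.1, -1.5]
grip_width: 0.413
grip_force: 40.1
```

```bash
python3 - <<'E'
from h import *
to(J(1,0,110),tool(6.95,-29));print(ctrl.get_state()['torque'].round(2))
E
```

```text
t 10.45 pos [0.5911 0.2696 0.1095] q [ 0.12  0.23 -0.76  2.01  0.71  0.61 -1.  ] F [ 5.2  1.1 -1.5] w 0.413
slide [ 0.3 -0.6 -0.9] rot [ 0.002  -0.0005 -0.0006]
[ 0.05 -0.15  0.08]
```

>>> send_rows([
  {"claw": -1, "slide": [0, 0.5, 0], "delta_rot": [0.08, 0, 0]},
  {"claw": -1, "slide": [0, 0.5, 0], "delta_rot": [0.18, 0, 0]},
  {"claw": -1, "slide": [0, 0.5, 0], "delta_rot": [0.28, 0, 0]},
  {"claw": -1, "slide": [0, 0.5, 0], "delta_rot": [0.38, 0, 0]},
  {"claw": -1, "slide": [0, 0.5, 0], "delta_rot": [0.43, 0, 0]},
])

```text
time: 10.95
position: [0.5909, 0.2696, 0.1095]
tool_rot: [2.052, 2.315, 0.085]
ft_force: [-2.4, -1.0, 3.1]
grip_width: 0.409
grip_force: 39.7
```

```bash
python3 - <<'E'
from h import *
to(J(1,0,110),tool(6.95,20));print(ctrl.get_state()['torque'].round(2))
E
```

```text
t 10.95 pos [0.5909 0.2696 0.1095] q [ 0.15  0.5  -0.82  1.65  0.44  1.11 -0.66] F [-2.4 -1.   3.1] w 0.409
slide [ 0.3 -0.8 -0.6] rot [ 0.4212 -0.0011 -0.0011]
[-0.41 -0.04  0.07]
```

Turning well at low force; on to lean +20.

>>> send_rows([
  {"claw": -1, "slide": [0, 0, 0], "delta_rot": [0.1, 0, 0]},
  {"claw": -1, "slide": [0, 0, 0], "delta_rot": [0.2, 0, 0]},
  {"claw": -1, "slide": [0, 0, 0], "delta_rot": [0.3, 0, 0]},
  {"claw": -1, "slide": [0, 0, 0], "delta_rot": [0.4, 0, 0]},
  {"claw": -1, "slide": [0, 0, 0], "delta_rot": [0.42, 0, 0]},
])

```text
time: 11.45
position: [0.5906, 0.2695, 0.1092]
tool_rot: [-1.914, -2.158, 0.381]
ft_force: [-1.6, -2.1, 5.9]
grip_width: 0.408
grip_force: 39.8
```

```bash
python3 - <<'E'
from h import *
to(J(1,0,110),tool(6.95,20));print(ctrl.get_state()['torque'].round(2))
E
```

```text
t 11.45 pos [0.5906 0.2695 0.1092] q [ 0.05  0.79 -0.77  1.26  0.35  1.59 -0.57] F [-1.6 -2.1  5.9] w 0.408
slide [ 0.3 -0.7 -0.6] rot [-0.0008 -0.0012 -0.0011]
[-0.43  0.14  0.17]
```

>>> send_rows([
  {"claw": 1, "slide": [0, 0, 0], "delta_rot": [0, 0, 0]},
  {"claw": 1, "slide": [0, 0, 0], "delta_rot": [0, 0, 0]},
  {"claw": 1, "slide": [0, 0, 0], "delta_rot": [0, 0, 0]},
  {"claw": 1, "slide": [0, 0, 0], "delta_rot": [0, 0, 0]},
  {"claw": 1, "slide": [0, 0, 0], "delta_rot": [0, 0, 0]},
])

```text
time: 11.95
position: [0.5901, 0.2693, 0.1089]
tool_rot: [-1.916, -2.164, 0.376]
ft_force: [-0.1, 0.1, -0.3]
grip_width: 0.78
grip_force: 0.0
```

>>> send_rows([
  {"claw": 1, "slide": [0, 0, 0], "delta_rot": [0, 0, 0]},
  {"claw": 1, "slide": [0, 0, 0], "delta_rot": [-0.02, 0, 0]},
  {"claw": 1, "slide": [0, 0, 0], "delta_rot": [-0.12, 0, 0]},
  {"claw": 1, "slide": [0, 0, 0], "delta_rot": [-0.26, 0, 0]},
  {"claw": 1, "slide": [0, 0, 0], "delta_rot": [-0.4, 0, 0]},
])

```text
time: 12.45
position: [0.5908, 0.2701, 0.1095]
tool_rot: [2.055, 2.321, 0.074]
ft_force: [0.3, 1.8, 0.8]
grip_width: 1.0
grip_force: 0.0
```

```bash
python3 - <<'E'
from h import *
to(J(1,0,110),tool(6.95,-40));print(ctrl.get_state()['torque'].round(2))
E
```

```text
t 12.45 pos [0.5908 0.2701 0.1095] q [ 0.15  0.5  -0.82  1.64  0.43  1.12 -0.65] F [0.3 1.8 0.8] w 1.0
slide [-0.2 -0.7 -0.5] rot [-6.352e-01 -1.200e-03 -6.000e-04]
[-0.04 -0.01  0.  ]
```

>>> send_rows([
  {"claw": 1, "slide": [0, 0, 0], "delta_rot": [-0.13, 0, 0]},
  {"claw": 1, "slide": [0, 0, 0], "delta_rot": [-0.26, 0, 0]},
  {"claw": 1, "slide": [0, 0, 0], "delta_rot": [-0.39, 0, 0]},
  {"claw": 1, "slide": [0, 0, 0], "delta_rot": [-0.52, 0, 0]},
  {"claw": 1, "slide": [0, 0, 0], "delta_rot": [-0.635, 0, 0]},
])

```text
time: 12.95
position: [0.5894, 0.2678, 0.109]
tool_rot: [1.736, 1.959, 0.671]
ft_force: [0.9, -0.6, 0.0]
grip_width: 0.997
grip_force: 0.0
```

>>> send_rows([
  {"claw": 1, "slide": [0, 0, 0], "delta_rot": [0, 0, 0]},
  {"claw": 1, "slide": [0, 0, 0], "delta_rot": [0, 0, 0]},
])

```text
time: 13.15
position: [0.5912, 0.2683, 0.1093]
tool_rot: [1.739, 1.961, 0.665]
ft_force: [-0.3, 0.3, 0.6]
grip_width: 1.002
grip_force: 0.0
```

```bash
python3 - <<'E'
from h import *
to(J(1,0,110),tool(6.95,-40))
E
```

```text
t 13.15 pos [0.5912 0.2683 0.1093] q [ 0.    0.18 -0.67  2.12  1.03  0.49 -1.34] F [-0.3  0.3  0.6] w 1.002
slide [ 1.6 -0.3 -1.2] rot [-0.0392  0.0063  0.0007]
```

>>> send_rows([
  {"claw": 1, "slide": [0, 0, 0], "delta_rot": [-0.03, 0, 0]},
  {"claw": -1, "slide": [0, 0, 0], "delta_rot": [-0.03, 0, 0]},
  {"claw": -1, "slide": [0, 0, 0], "delta_rot": [-0.03, 0, 0]},
  {"claw": -1, "slide": [0, 0, 0], "delta_rot": [-0.03, 0, 0]},
  {"claw": -1, "slide": [0, 0, 0], "delta_rot": [-0.03, 0, 0]},
])

```text
time: 13.65
position: [0.5921, 0.268, 0.1091]
tool_rot: [1.724, 1.939, 0.693]
ft_force: [0.1, -0.0, -0.7]
grip_width: 0.719
grip_force: 0.0
```

>>> send_rows([
  {"claw": -1, "slide": [0, 0, 0], "delta_rot": [0, 0, 0]},
  {"claw": -1, "slide": [0, 0, 0], "delta_rot": [0, 0, 0]},
  {"claw": -1, "slide": [0, 0, 0], "delta_rot": [0, 0, 0]},
  {"claw": -1, "slide": [0, 0, 0], "delta_rot": [0, 0, 0]},
  {"claw": -1, "slide": [0, 0, 0], "delta_rot": [0, 0, 0]},
])

```text
time: 14.15
position: [0.5919, 0.268, 0.1092]
tool_rot: [1.723, 1.939, 0.693]
ft_force: [1.9, 0.5, -0.7]
grip_width: 0.406
grip_force: 40.0
```

```bash
python3 - <<'E'
from h import *
to(J(1,0,110),tool(6.95,20));print(ctrl.get_state()['torque'].round(2))
E
```

```text
t 14.15 pos [0.5919 0.268  0.1092] q [-0.02  0.17 -0.65  2.14  1.12  0.47 -1.44] F [ 1.9  0.5 -0.7] w 0.406
slide [ 2.  -0.7 -1.7] rot [ 1.0396  0.0054 -0.0042]
[-0.04  0.45 -0.01]
```

>>> send_rows([
  {"claw": -1, "slide": [0, 0, 0], "delta_rot": [0.08, 0, 0]},
  {"claw": -1, "slide": [0, 0, 0], "delta_rot": [0.18, 0, 0]},
  {"claw": -1, "slide": [0, 0, 0], "delta_rot": [0.29, 0, 0]},
  {"claw": -1, "slide": [0, 0, 0], "delta_rot": [0.4, 0, 0]},
  {"claw": -1, "slide": [0, 0, 0], "delta_rot": [0.52, 0, 0]},
])

```text
time: 14.65
position: [0.5913, 0.2679, 0.1091]
tool_rot: [2.008, 2.26, 0.184]
ft_force: [7.0, 0.6, -11.1]
grip_width: 0.407
grip_force: 39.9
```

```bash
python3 - <<'E'
from h import *
to(J(1,0,110),tool(6.95,20));print(ctrl.get_state()['torque'].round(2))
E
```

```text
t 14.65 pos [0.5913 0.2679 0.1091] q [ 0.14  0.42 -0.78  1.73  0.44  0.99 -0.68] F [  7.    0.6 -11.1] w 0.407
slide [ 2.  -0.9 -1.1] rot [ 0.5152  0.0036 -0.0039]
[ 0.07 -1.28  0.13]
```

>>> send_rows([
  {"claw": -1, "slide": [1, 0, 0], "delta_rot": [0.1, 0, 0]},
  {"claw": -1, "slide": [1, 0, 0], "delta_rot": [0.21, 0, 0]},
  {"claw": -1, "slide": [1, 0, 0], "delta_rot": [0.32, 0, 0]},
  {"claw": -1, "slide": [1, 0, 0], "delta_rot": [0.43, 0, 0]},
  {"claw": -1, "slide": [1, 0, 0], "delta_rot": [0.52, 0, 0]},
])

```text
time: 15.15
position: [0.5908, 0.2679, 0.1091]
tool_rot: [-1.916, -2.153, 0.395]
ft_force: [-2.3, -3.0, 2.2]
grip_width: 0.411
grip_force: 40.0
```

```bash
python3 - <<'E'
from h import *
to(J(1,0,110),tool(6.95,20));print(ctrl.get_state()['torque'].round(2))
E
```

```text
t 15.15 pos [0.5908 0.2679 0.1091] q [ 0.03  0.78 -0.73  1.26  0.32  1.59 -0.56] F [-2.3 -3.   2.2] w 0.411
slide [ 1.9 -0.8 -0.7] rot [-0.0081  0.0043 -0.0056]
[-0.42 -0.05  0.51]
```

>>> send_rows([
  {"claw": 1, "slide": [0, 0, 0], "delta_rot": [0, 0, 0]},
  {"claw": 1, "slide": [0, 0, 0], "delta_rot": [0, 0, 0]},
  {"claw": 1, "slide": [0, 0, 0], "delta_rot": [0, 0, 0]},
  {"claw": 1, "slide": [0, 0, 0], "delta_rot": [0, 0, 0]},
  {"claw": 1, "slide": [0, 0, 0], "delta_rot": [0, 0, 0]},
])

```text
time: 15.65
position: [0.5913, 0.2689, 0.1093]
tool_rot: [-1.921, -2.157, 0.385]
ft_force: [0.4, -1.1, 0.3]
grip_width: 0.778
grip_force: 0.0
```

```bash
python3 - <<'E'
from h import *
to(J(1,0,110),tool(6.95,-38))
E
```

```text
t 15.65 pos [0.5913 0.2689 0.1093] q [ 0.03  0.78 -0.74  1.26  0.33  1.58 -0.56] F [ 0.4 -1.1  0.3] w 0.778
slide [ 1.  -1.3 -0.2] rot [-1.0121  0.0057 -0.0039]
```

>>> send_rows([
  {"claw": 1, "slide": [1, -0.5, 0], "delta_rot": [0, 0, 0]},
  {"claw": 1, "slide": [1, -0.5, 0], "delta_rot": [-0.05, 0, 0]},
  {"claw": 1, "slide": [1, -0.5, 0], "delta_rot": [-0.18, 0, 0]},
  {"claw": 1, "slide": [1, -0.5, 0], "delta_rot": [-0.32, 0, 0]},
  {"claw": 1, "slide": [1, -0.5, 0], "delta_rot": [-0.45, 0, 0]},
])

```text
time: 16.15
position: [0.591, 0.2705, 0.11]
tool_rot: [2.037, 2.291, 0.119]
ft_force: [-0.3, 0.5, 0.4]
grip_width: 0.993
grip_force: 0.0
```

>>> send_rows([
  {"claw": 1, "slide": [0, 0, 0], "delta_rot": [-0.13, 0, 0]},
  {"claw": 1, "slide": [0, 0, 0], "delta_rot": [-0.26, 0, 0]},
  {"claw": 1, "slide": [0, 0, 0], "delta_rot": [-0.39, 0, 0]},
  {"claw": 1, "slide": [0, 0, 0], "delta_rot": [-0.52, 0, 0]},
  {"claw": 1, "slide": [0, 0, 0], "delta_rot": [-0.6, 0, 0]},
])

```text
time: 16.65
position: [0.5904, 0.2686, 0.1095]
tool_rot: [1.725, 1.941, 0.684]
ft_force: [0.8, -0.9, -0.0]
grip_width: 1.001
grip_force: 0.0
```

>>> send_rows([
  {"claw": 1, "slide": [0, 0, 0], "delta_rot": [0, 0, 0]},
  {"claw": 1, "slide": [0, 0, 0], "delta_rot": [0, 0, 0]},
])

```text
time: 16.85
position: [0.5916, 0.269, 0.1095]
tool_rot: [1.728, 1.943, 0.679]
ft_force: [-0.4, -0.0, 0.4]
grip_width: 1.0
grip_force: 0.0
```

```bash
python3 - <<'E'
from h import *
to(J(1,0,110),tool(6.95,-39.5))
E
```

```text
t 16.85 pos [0.5916 0.269  0.1095] q [-0.05  0.17 -0.62  2.14  1.08  0.48 -1.4 ] F [-0.4 -0.   0.4] w 1.0
slide [ 0.9 -0.8 -1.3] rot [-0.0096  0.0113 -0.0001]
```

>>> send_rows([
  {"claw": -1, "slide": [0, 0, 0], "delta_rot": [-0.01, 0, 0]},
  {"claw": -1, "slide": [0, 0, 0], "delta_rot": [-0.01, 0.01, 0]},
  {"claw": -1, "slide": [0, 0, 0], "delta_rot": [-0.01, 0.01, 0]},
  {"claw": -1, "slide": [0, 0, 0], "delta_rot": [-0.01, 0.01, 0]},
  {"claw": -1, "slide": [0, 0, 0], "delta_rot": [-0.01, 0.01, 0]},
])

```text
time: 17.35
position: [0.5923, 0.2686, 0.1092]
tool_rot: [1.724, 1.941, 0.699]
ft_force: [0.1, 0.9, -0.2]
grip_width: 0.632
grip_force: 0.0
```

>>> send_rows([
  {"claw": -1, "slide": [0, 0, 0], "delta_rot": [0, 0, 0]},
  {"claw": -1, "slide": [0, 0, 0], "delta_rot": [0, 0, 0]},
  {"claw": -1, "slide": [0, 0, 0], "delta_rot": [0, 0, 0]},
  {"claw": -1, "slide": [0, 0, 0], "delta_rot": [0, 0, 0]},
  {"claw": -1, "slide": [0, 0, 0], "delta_rot": [0, 0, 0]},
])

```text
time: 17.85
position: [0.592, 0.2688, 0.1091]
tool_rot: [1.723, 1.942, 0.699]
ft_force: [2.3, -0.9, -0.2]
grip_width: 0.406
grip_force: 40.0
```

>>> send_rows([
  {"claw": -1, "slide": [0, 0, 0], "delta_rot": [0.08, 0, 0]},
  {"claw": -1, "slide": [0, 0, 0], "delta_rot": [0.18, 0, 0]},
  {"claw": -1, "slide": [0, 0, 0], "delta_rot": [0.29, 0, 0]},
  {"claw": -1, "slide": [0, 0, 0], "delta_rot": [0.4, 0, 0]},
  {"claw": -1, "slide": [0, 0, 0], "delta_rot": [0.52, 0, 0]},
])

```text
time: 18.35
position: [0.5914, 0.2687, 0.1089]
tool_rot: [2.007, 2.264, 0.189]
ft_force: [6.8, 1.1, -12.8]
grip_width: 0.409
grip_force: 40.1
```

```bash
python3 - <<'E'
from h import *
to(J(1,0,110),tool(6.95,15));print(ctrl.get_state()['torque'].round(2))
E
```

```text
t 18.35 pos [0.5914 0.2687 0.1089] q [ 0.11  0.41 -0.74  1.73  0.42  0.98 -0.66] F [  6.8   1.1 -12.8] w 0.409
slide [ 1.2 -1.  -1.2] rot [ 0.428  -0.0009 -0.0009]
[ 0.19 -1.31  0.  ]
```

>>> send_rows([
  {"claw": -1, "slide": [0, 0, 0], "delta_rot": [0.08, 0, 0]},
  {"claw": -1, "slide": [0, 0, 0], "delta_rot": [0.16, 0, 0]},
  {"claw": -1, "slide": [0, 0, 0], "delta_rot": [0.24, 0, 0]},
  {"claw": -1, "slide": [0, 0, 0], "delta_rot": [0.32, 0, 0]},
  {"claw": -1, "slide": [0, 0, 0], "delta_rot": [0.36, 0, 0]},
])

```text
time: 18.85
position: [0.591, 0.2687, 0.1088]
tool_rot: [-1.993, -2.247, 0.22]
ft_force: [-3.6, -1.4, 3.9]
grip_width: 0.406
grip_force: 40.1
```

```bash
python3 - <<'E'
from h import *
to(J(1,0,110),tool(6.95,15));print(ctrl.get_state()['torque'].round(2))
E
```

```text
t 18.85 pos [0.591  0.2687 0.1088] q [ 0.05  0.66 -0.72  1.41  0.33  1.4  -0.56] F [-3.6 -1.4  3.9] w 0.406
slide [ 1.2 -1.  -1. ] rot [ 0.0664 -0.0002 -0.0017]
[-0.28  0.14  0.2 ]
```

>>> send_rows([
  {"claw": -1, "slide": [0, 0, 0], "delta_rot": [0.04, 0, 0]},
  {"claw": -1, "slide": [0, 0, 0], "delta_rot": [0.06, 0, 0]},
  {"claw": -1, "slide": [0, 0, 0], "delta_rot": [0.06, 0, 0]},
])

```text
time: 19.15
position: [0.5909, 0.2687, 0.1089]
tool_rot: [-1.965, -2.216, 0.282]
ft_force: [-4.5, -2.2, 3.7]
grip_width: 0.407
grip_force: 40.1
```

```bash
python3 - <<'E'
from h import *
to(J(1,0,110),tool(6.95,15));print(ctrl.get_state()['torque'].round(2))
E
```

```text
t 19.15 pos [0.5909 0.2687 0.1089] q [ 0.04  0.7  -0.71  1.36  0.32  1.47 -0.55] F [-4.5 -2.2  3.7] w 0.407
slide [ 1.2 -0.9 -0.9] rot [ 0.0091  0.0002 -0.0015]
[-0.38  0.34  0.14]
```

>>> send_rows([
  {"claw": -1, "slide": [0, 0, 0], "delta_rot": [0.03, 0, 0]},
  {"claw": -1, "slide": [0, 0, 0], "delta_rot": [0.05, 0, 0]},
  {"claw": -1, "slide": [0, 0, 0], "delta_rot": [0.05, 0, 0]},
])

```text
time: 19.45
position: [0.5908, 0.2687, 0.1089]
tool_rot: [-1.939, -2.187, 0.334]
ft_force: [-5.3, -1.5, 2.4]
grip_width: 0.411
grip_force: 40.1
```

```bash
python3 - <<'E'
from h import *
to(J(1,0,110),tool(6.95,15));print(ctrl.get_state()['torque'].round(2))
E
```

```text
t 19.45 pos [0.5908 0.2687 0.1089] q [ 0.02  0.73 -0.71  1.31  0.31  1.52 -0.54] F [-5.3 -1.5  2.4] w 0.411
slide [ 1.2 -0.9 -0.9] rot [-0.0408  0.0001 -0.0015]
[-0.31  0.5   0.05]
```

>>> send_rows([
  {"claw": -1, "slide": [0, 0, 0], "delta_rot": [0.03, 0, 0]},
  {"claw": -1, "slide": [0, 0, 0], "delta_rot": [0.05, 0, 0]},
  {"claw": -1, "slide": [0, 0, 0], "delta_rot": [0.05, 0, 0]},
])

```text
time: 19.75
position: [0.5908, 0.2687, 0.1089]
tool_rot: [-1.913, -2.157, 0.385]
ft_force: [-6.7, -2.3, 2.9]
grip_width: 0.407
grip_force: 40.2
```

```bash
python3 - <<'E'
from h import *
to(J(1,0,110),tool(6.95,15));print(ctrl.get_state()['torque'].round(2))
d=grab('scene','s5');cv2.imwrite('pics/c6.png',cv2.resize(d['color'][180:310,120:290],(784,600),interpolation=cv2.INTER_CUBIC))
E
```

```text
t 19.75 pos [0.5908 0.2687 0.1089] q [ 0.01  0.77 -0.7   1.26  0.3   1.58 -0.54] F [-6.7 -2.3  2.9] w 0.407
slide [ 1.2 -0.9 -0.9] rot [-0.0911  0.0002 -0.0013]
[-0.36  0.34  0.16]
```

View pics/c6.png

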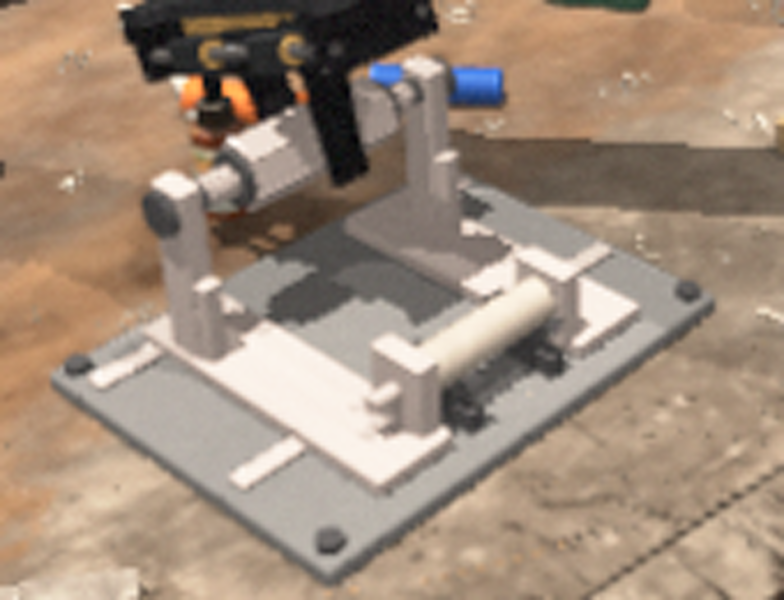

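The jaws now bear on the bar from both ends, and the pad stem stands out behind its jaw at crop (378,395). The sleeve isn't firm yet, so I keep turning in small steps.

>>> send_rows([
  {"claw": -1, "slide": [0, 0, 0], "delta_rot": [0.02, 0, 0]},
  {"claw": -1, "slide": [0, 0, 0], "delta_rot": [0.04, 0, 0]},
  {"claw": -1, "slide": [0, 0, 0], "delta_rot": [0.04, 0, 0]},
])

```text
time: 20.1
position: [0.5907, 0.2687, 0.1088]
tool_rot: [-1.891, -2.133, 0.425]
ft_force: [-6.7, -2.5, 2.0]
grip_width: 0.407
grip_force: 40.3
```

```bash
python3 - <<'E'
from h import *
to(J(1,0,110),tool(6.95,20));print(ctrl.get_state()['torque'].round(2))
E
```

```text
t 20.1 pos [0.5907 0.2687 0.1088] q [ 0.    0.79 -0.7   1.23  0.29  1.63 -0.53] F [-6.7 -2.5  2. ] w 0.407
slide [ 1.2 -0.9 -0.9] rot [-0.0438  0.0002 -0.0011]
[-0.4   0.32  0.19]
```

>>> send_rows([
  {"claw": -1, "slide": [0, 0, 0], "delta_rot": [0.02, 0, 0]},
  {"claw": -1, "slide": [0, 0, 0], "delta_rot": [0.04, 0, 0]},
  {"claw": -1, "slide": [0, 0, 0], "delta_rot": [0.04, 0, 0]},
])

```text
time: 20.4
position: [0.5906, 0.2687, 0.1088]
tool_rot: [-1.869, -2.109, 0.464]
ft_force: [-6.2, -2.1, 1.9]
grip_width: 0.407
grip_force: 40.4
```

```bash
python3 - <<'E'
from h import *
to(J(1,0,110),tool(6.95,20));print(ctrl.get_state()['torque'].round(2))
E
```

```text
t 20.4 pos [0.5906 0.2687 0.1088] q [-0.01  0.82 -0.69  1.19  0.29  1.67 -0.53] F [-6.2 -2.1  1.9] w 0.407
slide [ 1.2 -0.9 -0.9] rot [-0.084   0.0002 -0.0009]
[-0.27  0.2   0.27]
```

```bash
python3 - <<'E'
from h import *
a=load('scene0');b=load('s5');c=grab('scene','s6')
g=lambda d:cv2.resize(cv2.cvtColor(d['color'],cv2.COLOR_BGR2GRAY),None,fx=4,fy=4,interpolation=cv2.INTER_CUBIC)
def shift(d0,d1,y,z,x=0,h=10):
    p=proj(d0,J(x,y,z)); q=proj(d0,J(x,y-np.sign(y)*10,z)); u=(q-p)/10
    P=(p*4).astype(int); G0,G1=g(d0),g(d1); k=h*4
    T=G0[P[1]-k:P[1]+k,P[0]-k:P[0]+k]; S=G1[P[1]-k-60:P[1]+k+60,P[0]-k-60:P[0]+k+60]
    r=cv2.matchTemplate(S,T,cv2.TM_CCOEFF_NORMED); _,m,_,l=cv2.minMaxLoc(r); dv=(np.array(l)-60)/4
    return round(float(dv@u/(u@u)),2), round(m,2)
for nm,d in(('s5',b),('s6',c)):
    print(nm,'disk L',shift(a,d,108,110,0,7),'post R top',shift(a,d,-98,124,0,6),'jaw L',shift(a,d,65,60,-130,8),'postRlow',shift(a,d,-90,60,0,8))
print('per rad 3.5: expected at 3.49: ',3.5*(3.49-.54))
E
```

```text
s5 disk L (9.78, 0.97) post R top (9.98, 0.71) jaw L (-21.22, 0.56) postRlow (-30.19, 0.58)
s6 disk L (9.78, 0.97) post R top (10.76, 0.95) jaw L (9.16, 0.58) postRlow (-30.19, 0.65)
per rad 3.5: expected at 3.49:  10.325000000000001
```

>>> send_rows([
  {"claw": -1, "slide": [0, 0, 0], "delta_rot": [0, 0, 0]},
  {"claw": -1, "slide": [0, 0, 0], "delta_rot": [0.03, 0, 0]},
  {"claw": -1, "slide": [0, 0, 0], "delta_rot": [0.05, 0, 0]},
  {"claw": -1, "slide": [0, 0, 0], "delta_rot": [0.05, 0, 0]},
], grip_force=60)

```text
time: 20.85
position: [0.5906, 0.2686, 0.1088]
tool_rot: [-1.841, -2.078, 0.513]
ft_force: [-7.8, -3.4, 2.0]
grip_width: 0.405
grip_force: 60.8
```

```bash
python3 - <<'E'
from h import *
to(J(1,0,110),tool(6.95,25));s=ctrl.get_state();print(s['torque'].round(2), (s['torque']@YJ).round(2),s['grip_force'])
E
```

```text
t 20.85 pos [0.5906 0.2686 0.1088] q [-0.02  0.86 -0.69  1.14  0.28  1.73 -0.53] F [-7.8 -3.4  2. ] w 0.405
slide [ 1.2 -0.9 -0.9] rot [-0.0468  0.0005 -0.0007]
[-0.3  -0.15  0.28] -0.11 60.773964220279595
```

>>> send_rows([
  {"claw": -1, "slide": [0, 0, 0], "delta_rot": [0.02, 0, 0]},
  {"claw": -1, "slide": [0, 0, 0], "delta_rot": [0.04, 0, 0]},
  {"claw": -1, "slide": [0, 0, 0], "delta_rot": [0.04, 0, 0]},
])

```text
time: 21.15
position: [0.5907, 0.2688, 0.1089]
tool_rot: [-1.82, -2.053, 0.55]
ft_force: [-9.8, -3.2, 2.4]
grip_width: 0.404
grip_force: 61.4
```

```bash
python3 - <<'E'
from h import *
to(J(1,0,110),tool(6.95,25));s=ctrl.get_state();print(s['torque'].round(2), (s['torque']@YJ).round(2),s['grip_force'])
d=grab('scene','s7');cv2.imwrite('pics/c7.png',cv2.resize(d['color'][180:310,120:290],(784,600),interpolation=cv2.INTER_CUBIC))
E
```

```text
t 21.15 pos [0.5907 0.2688 0.1089] q [-0.03  0.89 -0.68  1.1   0.27  1.77 -0.52] F [-9.8 -3.2  2.4] w 0.404
slide [ 1.1 -1.  -0.7] rot [-0.0861  0.0005 -0.0008]
[-0.34 -0.43  0.12] -0.39 61.42355895091896
```

View pics/c7.png

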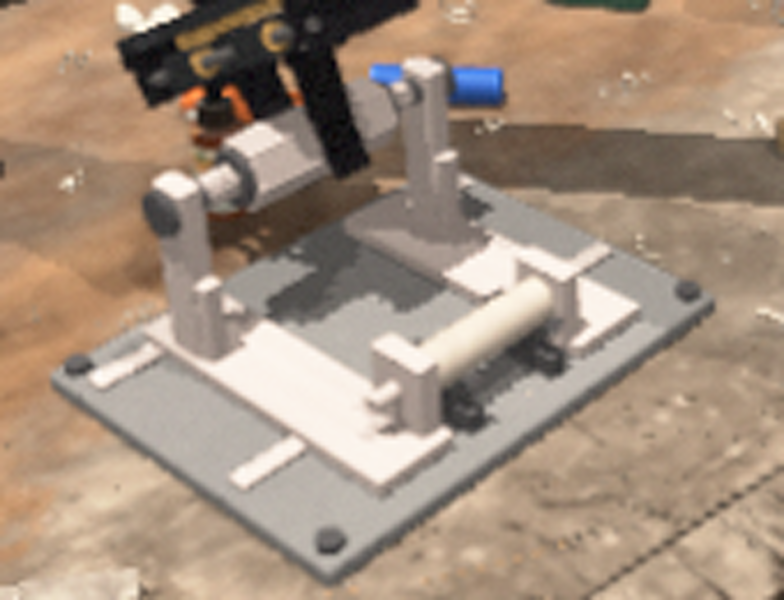

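The jaws haven't moved since the last picture. The resisting moment is now rising (0.2 → −0.4 N m) although the tool has gone past the thread stop angle, so the sleeve is firm and the pad is home. Letting go and backing off.

>>> send_rows([
  {"claw": 1, "slide": [0, 0, 0], "delta_rot": [0, 0, 0]},
  {"claw": 1, "slide": [0, 0, 0], "delta_rot": [0, 0, 0]},
  {"claw": 1, "slide": [0, 0, 0], "delta_rot": [0, 0, 0]},
  {"claw": 1, "slide": [0, 0, 0], "delta_rot": [0, 0, 0]},
  {"claw": 1, "slide": [0, 0, 0], "delta_rot": [0, 0, 0]},
])

```text
time: 21.7
position: [0.5922, 0.2687, 0.109]
tool_rot: [-1.823, -2.054, 0.545]
ft_force: [0.4, 0.7, -0.7]
grip_width: 0.773
grip_force: 0.0
```

>>> send_rows([
  {"claw": 1, "slide": [0, 0, 0], "delta_rot": [0, 0, 0]},
  {"claw": 1, "slide": [0, 0, 0], "delta_rot": [-0.12, 0, 0]},
  {"claw": 1, "slide": [0, 0, 0], "delta_rot": [-0.25, 0, 0]},
  {"claw": 1, "slide": [0, 0, 0], "delta_rot": [-0.38, 0, 0]},
  {"claw": 1, "slide": [0, 0, 0], "delta_rot": [-0.5, 0, 0]},
])

```text
time: 22.2
position: [0.5921, 0.2691, 0.1099]
tool_rot: [-2.078, -2.344, 0.014]
ft_force: [-0.2, 0.3, 0.3]
grip_width: 0.996
grip_force: 0.0
```

>>> send_rows([
  {"claw": 1, "slide": [0, 0, -10], "delta_rot": [0, 0, 0]},
  {"claw": 1, "slide": [0, 0, -40], "delta_rot": [0, 0, 0]},
  {"claw": 1, "slide": [0, 0, -90], "delta_rot": [0, 0, 0]},
  {"claw": 1, "slide": [0, 0, -130], "delta_rot": [0, 0, 0]},
  {"claw": 1, "slide": [0, 0, -150], "delta_rot": [0, 0, 0]},
])

```text
time: 22.7
position: [0.5972, 0.27, 0.2652]
tool_rot: [-2.078, -2.339, 0.014]
ft_force: [0.6, 1.0, 0.9]
grip_width: 1.002
grip_force: 0.0
```

```bash
python3 - <<'E'
from h import *
s=ctrl.get_state();print(s['time'],s['position'],s['ft_force'])
a=load('scene0');d=grab('scene','s8')
al,us,p=sleeve_profile(d,'');print([(int(x),int(y)) for x,y in zip(us,np.median(p,1))])
u=cv2.resize(d['color'][150:310,100:290],(712,600),interpolation=cv2.INTER_CUBIC);cv2.imwrite('pics/c8.png',u)
E
```

```text
22.7 [0.59718539 0.26998429 0.26522165] [0.63953756 1.04090591 0.85248543]
[(-30, 95), (-29, 95), (-28, 95), (-27, 97), (-26, 108), (-25, 125), (-24, 140), (-23, 150), (-22, 156), (-21, 158), (-20, 154), (-19, 148), (-18, 137), (-17, 125), (-16, 118), (-15, 119), (-14, 130), (-13, 140), (-12, 148), (-11, 150), (-10, 152), (-9, 152), (-8, 153), (-7, 153), (-6, 154), (-5, 154), (-4, 154), (-3, 154), (-2, 153), (-1, 153), (0, 152), (1, 151), (2, 150), (3, 150), (4, 158), (5, 177), (6, 197), (7, 214), (8, 219), (9, 221), (10, 221), (11, 221), (12, 221), (13, 221), (14, 221), (15, 220), (16, 219), (17, 218), (18, 214), (19, 199), (20, 180), (21, 167), (22, 159), (23, 154), (24, 157), (25, 158), (26, 159), (27, 158), (28, 156), (29, 155), (30, 156)]
```

View pics/c8.png

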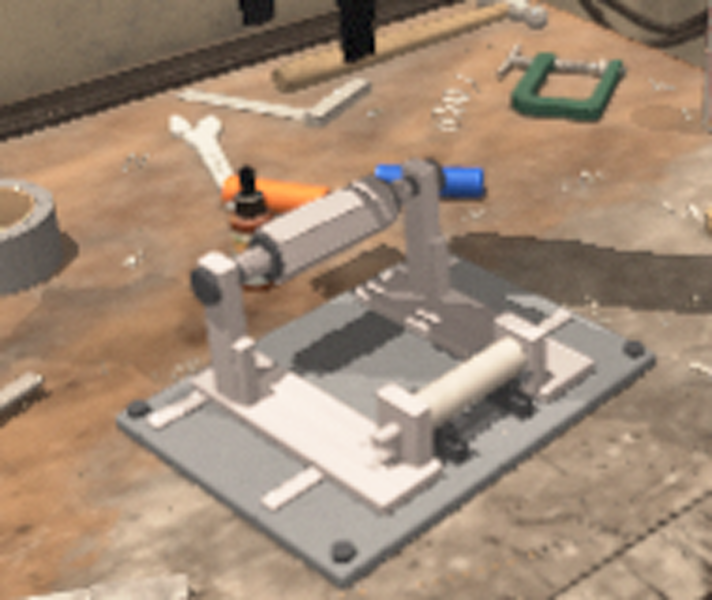

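The sleeve's edges now read 164° of turn from the start, so the joint is about 3.4 (pad home). The bar is gripped between both jaws at crop (475,375), the bottle at (248,195) is upright and the hand is clear. Handing in.

```bash
python3 -c "
from bench import ctrl
print(ctrl.close_job())"
```

```text
the job is handed in; nothing more can be done
None
```

The round bar lies in the vees, clamped with the pad home and the sleeve firm (about 3.4 rad, read from the camera); I handed the job in at about 23 s with the arm clear, and it returned no verdict.

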